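# Load a clip strip into the bench bag-clipping machine

### The job

Load the strip of clips that fits (long and narrow) into the open channel of the clipping machine: push the spring follower back with the strip's end until the strip drops flat behind the nose sill, then slide the steel cover rail fully shut over it. Feel your way gently, never forcing the strip, since the channel does not sit exactly where the machine's pose suggests, and leave the other things where they are.

Things in the scene. Friction and masses are not known exactly. Their poses are not given: they have to be found in the camera images.
- strip: The strip to load: a straight stick of U-shaped aluminium clips stuck together, a plain bar 110 long (its y axis) x 14 wide (x) x 28 tall (z) mm, about 90 g, standing on the table on its long 14 mm face. Both ends are alike. Origin: centre of the underside.
- stub: A used-up remnant of the same strip, 45 long x 14 x 28 mm: too short, leave it. Origin: centre of the underside, y along its length. The three sticks lie in a loose row on the robot's right; which lies where varies.
- wide_strip: A strip for another machine, 110 long x 30 wide x 28 mm tall: too wide for the channel, leave it. Origin: centre of the underside, y along its length.
- machine: Bench clipping machine, fixed: grey base plate 150 (x) x 420 (y) x 24 mm, reaching from y = -230 to +190 mm. At its -y end the clipping head (110 x 75 mm, 174 mm tall, top knob to 194 mm, crank on the +x side), then the low open channel along y, then the cover rail on two runners. Origin: on the table, in the channel's nominal middle plane. All heights are above the table.
- seat (a point): NOMINAL middle of the channel floor (36 mm high) where the strip's underside centre ends; axes as the machine's. Channel: open on top, two walls to 50 mm high, 5 mm thick, 17 mm apart (1.5 mm play each side), no chamfers. Channel, sill and follower are clamped together off nominal by a fixed UNMEASURED shift, up to 6 mm either way in x and 3 mm in y, not turned: find it by feel or sight.
- nose (a point): NOMINAL top edge of the sill's inner (+y) face, 55 mm to -y of the seat. The sill crosses the channel at its nose, 10 mm long in y, top 44 mm high. A strip held with its underside at 45 to 48 mm is already between the walls, just over the sill. More than 35 N of the strip against any part of the machine bends the clips.
- follower_face (a point): NOMINAL middle of the brass spring follower's face at rest, 95 mm to +y of the sill's inner face. Follower: 37.5 to 60.5 mm high in the channel; slides to +y at most 21 mm, then stops hard; pushes back 3 N at first, plus 0.25 N per mm. So the 110 mm strip, its +y end on the follower, goes down behind the sill once the follower is pushed more than 15 and less than 21 mm.
- cover_tab (a point): Middle of the top of the black grip tab on the steel cover rail. Tab 40 (machine x) x 12 (y) x 30 mm tall, its top 102 mm high, standing on the cover plate (86 wide, 120 long, 6 mm thick, underside at 66 mm, top at 72 mm). The plate's front (-y) edge is 25 mm to -y of the tab's middle; to +y of the tab the plate is bare.
- cover (a joint): Travel of the cover rail in m: 0 = fully back (channel open), 0.09 = fully shut, hard stops at both ends. It moves along the machine's -y direction over the strip with about 3 N of friction and stays where it is left. It clears a strip lying on the channel floor by 2 mm and is blocked by one that is still up on the sill.
- dishes_a: Tall nested stack of grey meal dishes, 116 x 90 x 88 mm. A bystander: leave it. Origin: centre of the underside.
- dishes_b: Low nested stack of grey meal dishes, 116 x 90 x 46 mm. A bystander: leave it. Origin: centre of the underside.
- dishes_c: Nested stack of grey meal dishes, 116 x 90 x 60 mm. A bystander: leave it. Origin: centre of the underside.
- sanitiser: White pump-less sanitiser bottle, 64 mm across, 180 mm tall. A bystander: leave it. Origin: centre of the underside.
- spatula: Kitchen spatula lying flat. A bystander: leave it. Origin: centre of the underside.
- cup: Steel cup, 76 mm across, 90 mm tall. A bystander: leave it. Origin: centre of the underside.
- tape_roll: Cardboard tape core lying flat, 90 mm across, 25 mm tall. A bystander: leave it. Origin: centre of the underside.

How it is judged:
On the way:
1. the strip lies down in the channel between sill and follower while the cover is still open (z of strip in the frame of machine between 0.032 and 0.039 m and x of strip in the frame of machine between -0.011 and 0.011 m and y of strip in the frame of machine between -0.046 and -0.024 m and angle between the y axis of strip and the y axis of machine, either way round below 0.05 rad and angle between strip's own z axis and vertical below 0.06 rad and value of joint cover below 0.04 m), for 0.2 s.
At the end, for the whole second after the job is handed in: The strip lies at rest on the channel floor (underside 32 to 39 mm above the table), within 11 mm of its nominal seated place along and across the channel, parallel to it within 0.05 rad and upright within 0.06 rad, and the cover rail is shut to within 4 mm of its stop (joint over 0.086 m) (z of strip in the frame of machine between 0.032 and 0.039 m and x of strip in the frame of machine between -0.011 and 0.011 m and y of strip in the frame of machine between -0.046 and -0.024 m and angle between the y axis of strip and the y axis of machine, either way round below 0.05 rad and angle between strip's own z axis and vertical below 0.06 rad and value of joint cover above 0.086 m and linear speed of strip below 0.02 m/s); the robot touches nothing.
It fails at once if the strip is pressed against the machine with more than 35 N (contact force between strip and machine above 35 N).
It fails at once if another stick on the table is shoved more than 30 mm (distance of any of stub, wide_strip from where it was at the start of the episode above 0.03 m).
It fails at once if another thing on the table is shoved or knocked over (distance of any of dishes_a, dishes_b, dishes_c, sanitiser, spatula, cup, tape_roll from where it was at the start of the episode above 0.04 m).
It also fails if it takes over 69 s, if anything falls off the work surface, if the arm or the gripper's body presses on something with over 40 N, if the wrist force passes 120 N, or if a joint passes its speed limit or range.

### The arm

A 7-joint arm with a two-finger parallel gripper is mounted at the origin on the work surface. World frame = base frame: x ahead of the robot, y to its left, z up, the work surface at z = 0. Lengths are in m, angles in rad, forces in N, time in s.
With the tool pointing down it reaches from about 0.4 to 0.9 m from the base axis. Payload 5.6 kg.
Tool frame: the origin (TCP) lies midway between the tips of the shut fingers; the grasp point (between the pads) lies 19 mm behind it; z points along the fingers, y is the line along which they close (so a half turn about z gives the same grasp; the last joint's range is limited). The gripper opens to 92 mm and grips with 3 to 60 N. Pads are 20 mm wide; open, the fingers measure 128 mm over their backs; the gripper's body (75 mm by 189 mm) begins 69 mm behind the grasp point.
Start: joints at [-1.302, 0.468, -0.012, 1.603, 0.006, 1.071, -0.056], TCP at [0.199, 0.619, 0.189] pointing down, gripper open.
Joint ranges: [-2.53, 2.53], [-0.31, 2.02], [-1.57, 1.55], [0.28, 2.44], [-1.29, 4.43], [0.15, 1.84], [-2.92, 2.92]. Speed limits (rad/s): [2.57, 2.57, 3.14, 3.14, 3.14, 3.14, 3.14].

### API

Orientations are given as a unit quaternion [x, y, z, w].
In Python, from plant import state, get_image, get_calibration, hand_in gives the robot as it stands.
- The arm moves only by the shell command python3 -m handwheel 'ROWS' [OPENING]. ROWS is JSON, a list of rows, each a list of 6 numbers: the shift along the tool's x, y, z in cm, then the turn, a rotation vector about the tool's x, y, z in rad. In form: [[tx, ty, tz, ax, ay, az], ...]. A call has exactly 8 rows; each row is the pose to reach, as a shift and turn from the pose commanded when the call began, along the tool's axes at that moment; what a row does not reach only later rows make up. A row lasts 1/10 s, in which the tool goes at most 50 mm and 8.59 degrees, less where a joint would pass 70% of its speed; a pose out of reach is approached as far as the arm can. A call with a gripper value outside its range is refused whole. OPENING is the finger opening in cm, from 0 to 9.19, set as the call begins (- or left out, the last holds). The fingers move at their own pace and stop on an object; the grip force is fixed at half the most. Time passes only in rows, so rows that repeat a pose let the fingers close, or fill a call up. It gives the time, the measured TCP pose, the force, the opening and the grip force at its end, in the units of the state.
- state(): the state, without advancing time (a new reading comes with each control period).
- get_image(name): name is "scene" or "top" or "wrist"; returns the picture (420x560x3 uint8, red, green, blue); there is no depth.
- get_calibration(name): a dict with "fx", "fy", "cx", "cy" (pixels), "eye" and "orientation" of the camera in the world; the wrist camera has in their place "hand_eye" (4x4, takes a point from camera to tool coordinates, whose origin is the TCP and whose axes are the flange's). Camera axes: x right, y down, z forward; pixel columns grow to the right and rows downward; lengths in m; the calibration is good to about 2 mm. A picture is of the moment at which its call begins: read the wrist's pose just before it. get_calibration takes no time and is no camera call.
- hand_in(): hands the job in; it is judged then, once.
The state is a dict: "time": time; "joints": joint angles; "qd": joint speeds; "tau": joint torques, N m; "tool_pos": TCP position; "eef_rot": TCP orientation; "ft_force": force on the tool from outside, world axes, zero at the start; "ft_torque": the same for the moment, N m; "opening": finger opening in m; "grasp_force": force on a finger pad.
Only numpy, scipy, OpenCV 4.12 (cv2) and the standard library are available. Lean on these libraries where they do the work, as an engineer would, in place of code of your own. Each camera call takes 0.05 s, during which the arm holds its last target. There are 200 camera calls.

## Working session

There is one attempt and no reset: what is moved stays moved. The work goes in short steps, Python scripts to look and compute and a shell command to move; the robot and the scene stay as the last step left them, time stands still between calls to the robot, and variables do not carry over. Pictures are saved under pics/ and viewed, at most 10 in all, crops included, and the job is handed in when it is done.

```bash
mkdir -p pics; python3 - <<'E'
from plant import *
import cv2,numpy as np
for n in("top","scene"):
    cv2.imwrite(f"pics/{n}0.png",cv2.resize(get_image(n),None,fx=1.4,fy=1.4)[:,:,::-1])
    print(n,get_calibration(n))
s=state();print(s);print(get_calibration("wrist"))
E
```

```text
top {'fx': 412.417294396771, 'fy': 412.417294396771, 'cx': 276.9828528628237, 'cy': 211.13986961723649, 'eye': array([ 0.3810367 , -0.06636181,  1.00924184]), 'orientation': array([-0.70001401,  0.70853305, -0.06544122,  0.06065269])}
scene {'fx': 405.4535703694622, 'fy': 405.4535703694622, 'cx': 285.6555121948902, 'cy': 211.1787591534159, 'eye': array([ 1.07412257, -0.77279417,  0.76178122]), 'orientation': array([ 0.85459743,  0.27856729, -0.13287825, -0.41762048])}
{'time': 0.1, 'joints': array([-1.30202577,  0.46828252, -0.01160572,  1.60350362,  0.00602933,
        1.0713829 , -0.05630399]), 'qd': array([ 0.00090241, -0.00258594,  0.00096316, -0.00208365, -0.00157733,
       -0.00027205,  0.00135571]), 'tau': array([ 1.07406078e-03, -5.21648097e+01, -1.23525827e-02, -2.44368535e+01,
       -5.68239880e-02,  1.40822784e-02,  6.84711040e-05]), 'tool_pos': array([0.19928976, 0.61812243, 0.18805146]), 'eef_rot': array([ 1.55280310e-01,  9.87870149e-01, -7.69551156e-04, -5.16523245e-05]), 'ft_force': array([0.04110372, 0.36869006, 0.10818117]), 'ft_torque': array([-0.01062435,  0.00575888,  0.0283637 ]), 'grasp_force': 0.0, 'opening': 0.09192056938208733}
{'fx': 351.5592783293432, 'fy': 351.5592783293432, 'cx': 278.3196478375263, 'cy': 213.16530999238557, 'hand_eye': array([[-6.23114995e-04, -9.64218854e-01, -2.65106796e-01,
         7.48739164e-02],
       [ 9.99999804e-01, -6.17228743e-04, -1.05509486e-04,
        -1.57075516e-04],
       [-6.18972989e-05, -2.65106810e-01,  9.64219050e-01,
        -1.96909413e-01],
       [ 0.00000000e+00,  0.00000000e+00,  0.00000000e+00,
         1.00000000e+00]])}
```

View pics/top0.png

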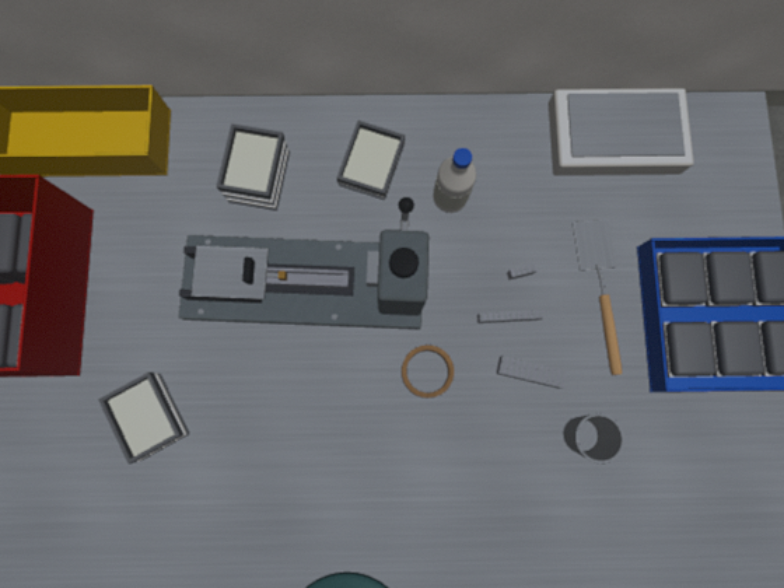

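View pics/scene0.png

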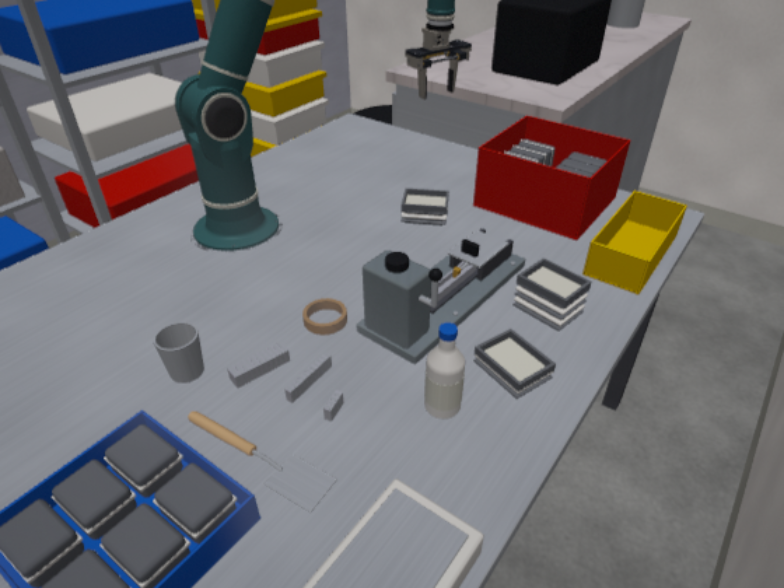

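The top view (1.4x) shows the machine from (180,319) to (428,236), with its head on the right. The 110 mm strip is the middle stick at about (510,316), with the stub at (522,271) and the wide strip at (530,372). I'll zoom in on these.

```bash
cat > h.py <<'E'
from plant import *
import cv2,numpy as np
from scipy.spatial.transform import Rotation as R
def ray(n,uv,pose=None):
    c=get_calibration(n); d=np.array([(uv[0]-c['cx'])/c['fx'],(uv[1]-c['cy'])/c['fy'],1])
    if n=="wrist":
        T=c['hand_eye']; r=R.from_quat(pose[1]); return r.apply(T[:3,:3]@d), r.apply(T[:3,3])+pose[0]
    return R.from_quat(c['orientation']).apply(d), c['eye']
def at(n,uv,z,pose=None):
    d,e=ray(n,uv,pose); return e+d*(z-e[2])/d[2]
def proj(n,P,pose=None):
    c=get_calibration(n); P=np.asarray(P)
    if n=="wrist":
        T=c['hand_eye']; r=R.from_quat(pose[1]); Rm=r.as_matrix()@T[:3,:3]; e=r.apply(T[:3,3])+pose[0]
    else: Rm=R.from_quat(c['orientation']).as_matrix(); e=c['eye']
    q=(P-e)@Rm; return np.c_[c['fx']*q[...,0]/q[...,2]+c['cx'],c['fy']*q[...,1]/q[...,2]+c['cy']]
E
python3 - <<'E'
from h import *
im=np.mean([get_image("top").astype(float) for _ in range(1)],0).astype(np.uint8)
cv2.imwrite("pics/raw.png",im[:,:,::-1])
a=cv2.resize(im[160:240,120:320],None,fx=4,fy=4,interpolation=cv2.INTER_CUBIC)
b=cv2.resize(im[215:285,330:530][:, :],None,fx=4,fy=4,interpolation=cv2.INTER_CUBIC)
cv2.imwrite("pics/z1.png",np.vstack([a,b])[:,:,::-1])
for z,l in((.024,[(188,236),(426,244),(421,328),(180,319)]),(.028,[(479,318),(541,317)]),(.06,[(283,275)])):
    for u in l: print(u,at("top",np.array(u)/1.4,z).round(4))
E
```

```text
(188, 236) [0.6697 0.2767 0.024 ]
(426, 244) [ 0.6505 -0.1427  0.024 ]
(421, 328) [ 0.5016 -0.1305  0.024 ]
(180, 319) [0.5221 0.2832 0.024 ]
(479, 318) [ 0.5172 -0.2302  0.028 ]
(541, 317) [ 0.5177 -0.3369  0.028 ]
(283, 275) [0.5895 0.1016 0.06  ]
```

View pics/z1.png

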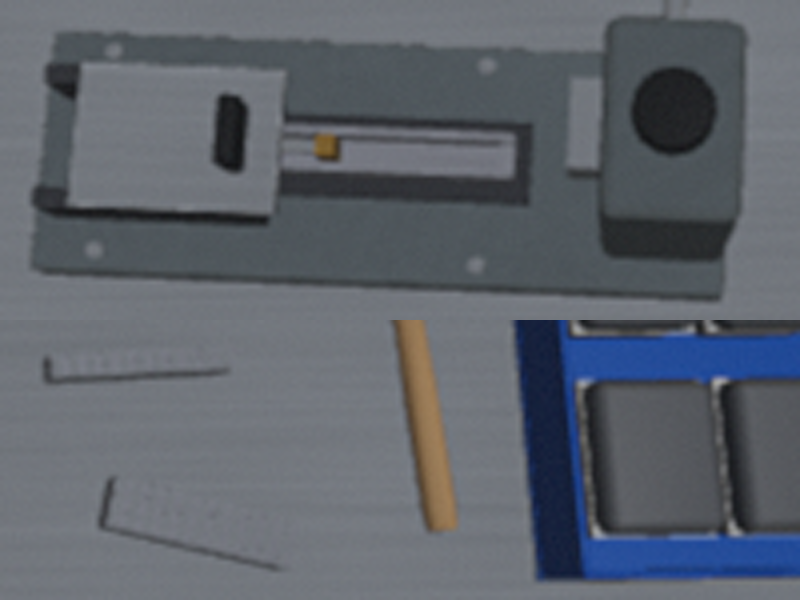

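The zoom shows the machine's open channel at crop (285..530, 120..205), the brass follower at (327,147), and the cover front edge at x≈280. The strip's near edge runs from (47,380) to (229,371). I'll work out the transfer move from these.

```bash
cat >> h.py <<'E'
def go(P,az=None):
    """print shift (cm) & z-turn from the present pose to TCP P with tool y at world azimuth az"""
    s=state(); r=R.from_quat(s['eef_rot']); d=r.inv().apply(np.array(P)-s['tool_pos'])*100
    ty=r.apply([0,1,0]); a=np.arctan2(ty[1],ty[0]); t=0 if az is None else -(az-a)
    print("rows shift",d.round(2),"turn z",round((t+np.pi)%(2*np.pi)-np.pi,4),"t",round(s['time'],2),"tilt",r.apply([0,0,1]).round(4))
E
python3 - <<'E'
from h import *
p=[at("top",(330+u/4,215+(v-320)/4),.015) for u,v in((47,380),(229,371))]
print(p, np.arctan2(p[0][1]-p[1][1],p[0][0]-p[1][0]))
go([.45,.1,.26],0.0)
go([.517,-.285,.20],0.0)
E
```

```text
[array([ 0.51201168, -0.23117334,  0.015     ]), array([ 0.51621897, -0.34232042,  0.015     ])] 1.6086315601992702
rows shift [-39.76 -41.64  -7.12] turn z 1.259 t 0.15 tilt [-3.0e-04 -1.3e-03 -1.0e+00]
rows shift [-57.95 -76.22  -1.08] turn z 1.259 t 0.15 tilt [-3.0e-04 -1.3e-03 -1.0e+00]
```

```bash
python3 -m handwheel '[[-3,-3,-5,0,0,0.1],[-8,-7,-7,0,0,0.25],[-12,-11,-7,0,0,0.4],[-16,-15,-7,0,0,0.55],[-20,-19,-7,0,0,0.7],[-24,-23,-7,0,0,0.85],[-27,-27,-7,0,0,1.0],[-30,-31,-7,0,0,1.13]]' 9
python3 -c "
from h import *
go([.514,-.285,.20],.038)"
```

```text
time: 0.95
tool_pos: [0.3706, 0.2804, 0.2587]
eef_rot: [0.662, 0.749, 0.0, -0.0]
ft_force: [0.9, 0.0, -0.3]
opening: 0.0901
grasp_force: 0.0
rows shift [-57.87   7.29   5.86] turn z 0.085 t 0.95 tilt [ 1.e-04  3.e-04 -1.e+00]
```

```bash
python3 -m handwheel '[[-5,0,0,0,0,0.03],[-10,0,0,0,0,0.085],[-15,1,0,0,0,0.085],[-20,1,0,0,0,0.085],[-25,2,0,0,0,0.085],[-30,2,0,0,0,0.085],[-35,3,0,0,0,0.085],[-40,4,0,0,0,0.085]]' 
python3 -c "
from h import *
go([.514,-.285,.16],.038)"
```

```text
time: 1.75
tool_pos: [0.4599, -0.1073, 0.2591]
eef_rot: [0.691, 0.723, 0.001, 0.0]
ft_force: [1.7, 0.8, 0.0]
opening: 0.09
grasp_force: 0.0
rows shift [-18.     4.6    9.89] turn z 0.0063 t 1.75 tilt [ 0.0013  0.0013 -1.    ]
```

```bash
python3 -m handwheel '[[-4,1,0,0,0,0],[-8.5,2,0,0,0,0.006],[-13,3,2,0,0,0.006],[-16,4,5,0,0,0.006],[-18,4.6,8,0,0,0.006],[-18,4.6,9.9,0,0,0.006],[-18,4.6,9.9,0,0,0.006],[-18,4.6,9.9,0,0,0.006]]' 
python3 - <<'E'
from h import *
s=state();print(s['tool_pos'],s['eef_rot'])
im=get_image("wrist");cv2.imwrite("pics/w_raw.png",im[:,:,::-1]);np.save("w.npy",np.r_[s['tool_pos'],s['eef_rot']])
cv2.imwrite("pics/w1.png",cv2.resize(im,None,fx=1.4,fy=1.4)[:,:,::-1])
E
```

```text
time: 2.55
tool_pos: [0.5137, -0.2831, 0.1599]
eef_rot: [0.694, 0.72, -0.0, -0.0]
ft_force: [-0.3, 1.1, 0.4]
opening: 0.0901
grasp_force: 0.0
[ 0.51372725 -0.28314191  0.15989106] [ 6.93526681e-01  7.20430888e-01 -1.16392263e-04 -2.55210740e-04]
```

View pics/w1.png

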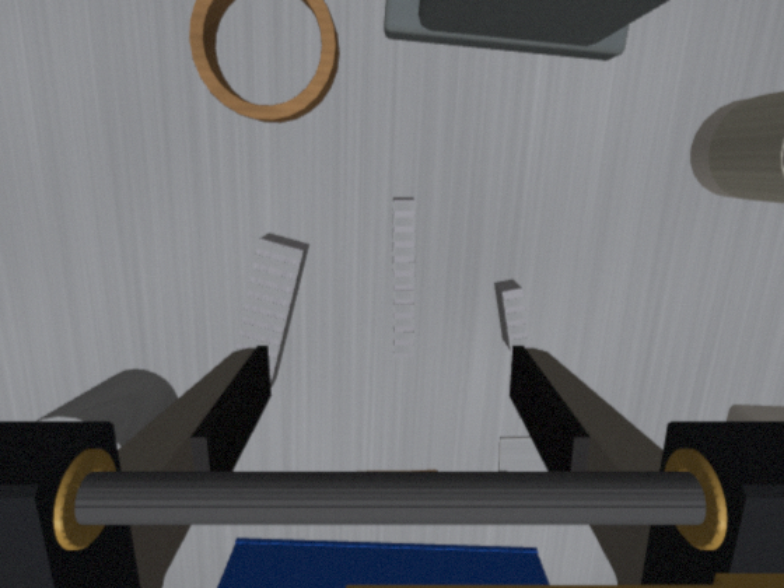

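The strip's top face runs from (394..414, 200) to (392..415, 354). The wide strip is at (275,300) and the stub at (510,310). Each is about 60 mm from the strip, so I'll narrow the finger opening.

```bash
python3 - <<'E'
from h import *
w=np.load("w.npy");pose=(w[:3],w[3:])
c=[at("wrist",np.array(u)/1.4,.028,pose) for u in((394,200),(414,200),(415,354),(392,354))]
for p in c: print(p.round(4))
m=np.mean(c,0);d=(c[0]+c[1]-c[2]-c[3])/2;print(m,np.linalg.norm(d),np.arctan2(d[1],d[0])-np.pi/2)
g=cv2.cvtColor(cv2.imread("pics/w_raw.png"),cv2.COLOR_BGR2GRAY).astype(int)
for r in(155,180,205,230,250): print(r,g[r,270:306])
go([m[0],m[1],.06],np.arctan2(d[1],d[0])-np.pi/2)
E
```

```text
[ 0.5143 -0.2318  0.028 ]
[ 0.5274 -0.2313  0.028 ]
[ 0.5336 -0.3394  0.028 ]
[ 0.5171 -0.34    0.028 ]
[ 0.52309898 -0.28566148  0.028     ] 0.1082356982166207 0.04184517837486079
155 [142 145 148 145 150 150 145 140 137 138 129 140 150 148 148 146 146 146
 146 149 147 146 149 149 150 148 147 141 141 138 142 142 139 142 138 142]
180 [143 145 146 150 148 146 141 141 143 144 144 147 143 143 141 142 143 143
 143 143 144 146 143 147 145 143 143 139 140 141 142 140 140 143 143 143]
205 [144 146 144 149 145 144 141 141 146 143 140 136 147 151 150 151 152 150
 151 151 148 147 151 152 148 147 144 143 144 141 140 142 141 144 144 140]
230 [147 145 145 147 147 143 145 144 143 143 143 147 147 141 138 144 141 142
 143 143 142 144 142 146 146 148 144 144 141 141 140 145 140 141 143 144]
250 [145 146 148 148 145 143 145 144 146 146 144 145 142 144 142 141 142 140
 142 144 145 145 146 145 149 146 147 142 143 144 143 145 143 143 146 145]
rows shift [-0.27  0.86 10.07] turn z -0.0034 t 2.6 tilt [ 1.2e-03 -3.0e-04 -1.0e+00]
```

```bash
python3 -m handwheel '[[0,0.9,0,0,0,0],[-0.2,0.9,2,0,0,0],[-0.2,0.9,5,0,0,0],[-0.2,0.9,8,0,0,0],[-0.2,0.9,10,0,0,0],[-0.2,0.9,11.5,0,0,0],[-0.2,0.9,11.5,0,0,0],[-0.2,0.9,11.5,0,0,0]]' 4.5
python3 - <<'E'
from h import *
s=state();pose=(s['tool_pos'],s['eef_rot']);print(pose)
im=get_image("wrist");cv2.imwrite("pics/w2.png",cv2.resize(im[60:340,120:440],None,fx=2,fy=2)[:,:,::-1])
go([.523,-.286,.016],.04)
E
```

```text
time: 3.4
tool_pos: [0.5238, -0.2852, 0.0457]
eef_rot: [0.693, 0.721, 0.0, 0.001]
ft_force: [0.3, 0.2, 0.5]
opening: 0.0452
grasp_force: 0.0
(array([ 0.52381795, -0.28518159,  0.04568117]), array([6.93419615e-01, 7.20533573e-01, 3.02793523e-04, 7.17771882e-04]))
rows shift [-0.05 -0.11  3.  ] turn z -0.0018 t 3.45 tilt [ 2.1e-03 -8.0e-04 -1.0e+00]
```

View pics/w2.png

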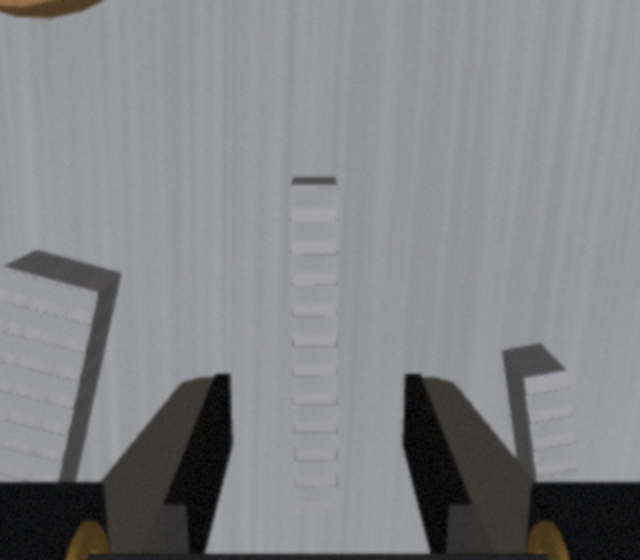

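The strip (columns 293..337) sits centred between the fingertips and is parallel to the tool. I'll descend and grip.

```bash
python3 -m handwheel '[[0,-0.05,1.5,0,0,0],[0,-0.05,2.7,0,0,0],[0,-0.05,2.95,0,0,0],[0,-0.05,2.95,0,0,0],[0,-0.05,2.95,0,0,0],[0,-0.05,2.95,0,0,0],[0,-0.05,2.95,0,0,0],[0,-0.05,2.95,0,0,0]]' 4.5;
python3 -m handwheel '[[0,0,0,0,0,0],[0,0,0,0,0,0],[0,0,0,0,0,0],[0,0,0,0,0,0],[0,0,0,0,0,0],[0,0,0,0,0,0],[0,0,0,0,0,0],[0,0,0,0,0,0]]' 0.5
```

```text
time: 4.25
tool_pos: [0.5226, -0.285, 0.0155]
eef_rot: [0.694, 0.72, 0.0, 0.0]
ft_force: [0.4, -0.4, -0.1]
opening: 0.0451
grasp_force: 0.0
time: 5.05
tool_pos: [0.5223, -0.285, 0.0152]
eef_rot: [0.694, 0.72, -0.0, 0.0]
ft_force: [0.6, -0.1, 0.2]
opening: 0.0048
grasp_force: 0.0
```

```bash
python3 - <<'E'
from h import *
s=state();print(s['opening'],s['grasp_force'],s['tool_pos'],s['ft_force'])
im=get_image("wrist");cv2.imwrite("pics/w3.png",cv2.resize(im[60:340,120:440],None,fx=2,fy=2)[:,:,::-1])
E
```

```text
0.004790443686999874 0.0 [ 0.52234904 -0.28498543  0.01521119] [ 0.59761913 -0.05770141  0.22347304]
```

View pics/w3.png

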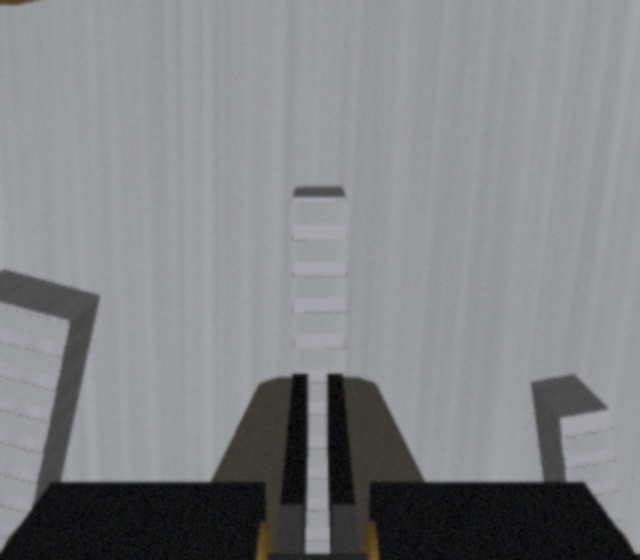

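```bash
python3 - <<'E'
from h import *
T=get_calibration("wrist")['hand_eye']
c=get_calibration("wrist")
for r in(375,505):
  v=60+r/2; d=T[:3,:3]@np.array([0,(v-c['cy'])/c['fy'],1])
  for x in(-.01,0,.01): k=(x-T[0,3])/d[0]; print(r,x,(T[:3,3]+k*d).round(4), "finger outer y/px", round(k/c['fx']/2*1000,3))
E
```

```text
375 -0.01 [-0.01   -0.0003  0.024 ] finger outer y/px 0.335
375 0 [ 0.     -0.0003 -0.0022] finger outer y/px 0.295
375 0.01 [ 0.01   -0.0003 -0.0283] finger outer y/px 0.256
505 -0.01 [-0.01   -0.0004 -0.057 ] finger outer y/px 0.224
505 0 [ 0.     -0.0004 -0.0736] finger outer y/px 0.197
505 0.01 [ 0.01   -0.0004 -0.0901] finger outer y/px 0.171
```

The fingers shut to 5 mm while the strip still lies untouched beneath them. The image scale also puts the visible tips about 24 mm behind the TCP, so they are shorter than the TCP suggests. I'll feel for the strip's top with the shut fingers to measure this.

```bash
python3 -m handwheel '[[0,0,0.15,0,0,0],[0,0,0.3,0,0,0],[0,0,0.45,0,0,0],[0,0,0.6,0,0,0],[0,0,0.7,0,0,0],[0,0,0.8,0,0,0],[0,0,0.8,0,0,0],[0,0,0.8,0,0,0]]'
```

```text
time: 5.9
tool_pos: [0.5224, -0.285, 0.0072]
eef_rot: [0.694, 0.72, 0.0, 0.0]
ft_force: [-0.1, 0.1, -0.1]
opening: 0.0052
grasp_force: 0.0
```

```bash
python3 -m handwheel '[[0,0,0.1,0,0,0],[0,0,0.2,0,0,0],[0,0,0.3,0,0,0],[0,0,0.4,0,0,0],[0,0,0.5,0,0,0],[0,0,0.5,0,0,0],[0,0,0.5,0,0,0],[0,0,0.5,0,0,0]]'
python3 - <<'E'
from h import *
s=state();print(s['ft_force'],s['tool_pos'])
im=get_image("wrist");cv2.imwrite("pics/w4.png",cv2.resize(im[60:340,120:440],None,fx=2,fy=2)[:,:,::-1])
E
```

```text
time: 6.7
tool_pos: [0.5224, -0.285, 0.0028]
eef_rot: [0.694, 0.72, 0.0, -0.0]
ft_force: [-2.0, 0.8, 5.6]
opening: 0.0049
grasp_force: 2.6
[-2.00471447  0.80700913  5.6016681 ] [ 0.52241501 -0.28498739  0.00277746]
```

View pics/w4.png

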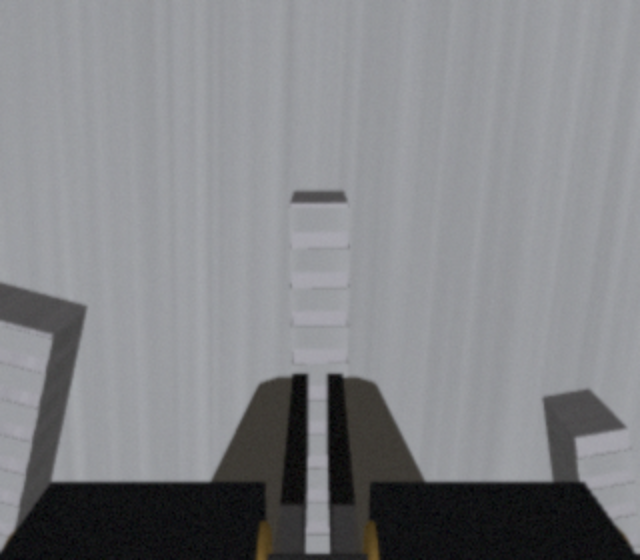

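Contact came at TCP z≈0.003 with 5.6 N, so the real tips are 25 mm behind the reported TCP. The grip therefore needs TCP z≈-0.009. I'll lift clear, open, descend and close.

```bash
python3 -m handwheel '[[0,0,-0.5,0,0,0],[0,0,-1,0,0,0],[0,0,-1,0,0,0],[0,0,-1,0,0,0],[0,0,-1,0,0,0],[0,0,-1,0,0,0],[0,0,-1,0,0,0],[0,0,-1,0,0,0]]' 4.5
python3 -m handwheel '[[0,0,0.5,0,0,0],[0,0,1,0,0,0],[0,0,1.5,0,0,0],[0,0,1.8,0,0,0],[0,0,2.0,0,0,0],[0,0,2.1,0,0,0],[0,0,2.1,0,0,0],[0,0,2.1,0,0,0]]'
```

```text
time: 7.55
tool_pos: [0.5223, -0.285, 0.0121]
eef_rot: [0.694, 0.72, -0.0, -0.0]
ft_force: [-0.2, -0.4, -0.2]
opening: 0.0448
grasp_force: 0.0
time: 8.35
tool_pos: [0.5225, -0.2851, -0.0086]
eef_rot: [0.694, 0.72, 0.0, 0.0]
ft_force: [0.2, -0.5, 0.7]
opening: 0.0447
grasp_force: 0.0
```

```bash
python3 -m handwheel '[[0,0,0,0,0,0],[0,0,0,0,0,0],[0,0,0,0,0,0],[0,0,0,0,0,0],[0,0,0,0,0,0],[0,0,0,0,0,0],[0,0,0,0,0,0],[0,0,0,0,0,0]]' 0.5
```

```text
time: 9.15
tool_pos: [0.5225, -0.285, -0.0087]
eef_rot: [0.694, 0.72, 0.0, 0.0]
ft_force: [0.3, 0.3, 0.3]
opening: 0.0139
grasp_force: 29.9
```

Gripped at 13.9 mm. I'll lift to a hover beside the channel, offset in -x, so the camera sees both the channel and the strip.

```bash
python3 -m handwheel '[[0,0,-2,0,0,0],[0,0,-6,0,0,0],[0,0,-11,0,0,0],[0,0,-16,0,0,0],[0,0,-21,0,0,0],[0,0,-25,0,0,0.03],[2,-0.5,-25,0,0,0.06],[6,-1,-25,0,0,0.088]]'
python3 -c "
from h import *
go([.55,.0375,.24],-.048)"
```

```text
time: 9.95
tool_pos: [0.5097, -0.2281, 0.2427]
eef_rot: [0.727, 0.687, 0.0, 0.002]
ft_force: [0.5, 0.8, -0.4]
opening: 0.0136
grasp_force: 29.9
rows shift [26.74  2.52  0.22] turn z -0.0087 t 9.95 tilt [ 0.0028 -0.0023 -1.    ]
```

```bash
python3 -m handwheel '[[4,0,0,0,0,0],[8.5,0.8,0,0,0,-0.009],[13,1.3,0,0,0,-0.009],[17.5,1.8,0,0,0,-0.009],[22,2.2,0,0,0,-0.009],[25,2.5,0,0,0,-0.009],[26.7,2.5,3,0,0,-0.009],[26.7,2.5,6,0,0,-0.009]]'
python3 -m handwheel '[[0,0,2,0,0,0],[0,0,4,0,0,0],[0,0,4,0,0,0],[0,0,4,0,0,0],[0,0,4,0,0,0],[0,0,4,0,0,0],[0,0,4,0,0,0],[0,0,4,0,0,0]]'
python3 - <<'E'
from h import *
s=state();print(s['tool_pos'],s['eef_rot'])
im=get_image("wrist");cv2.imwrite("pics/w5_raw.png",im[:,:,::-1]);np.save("w.npy",np.r_[s['tool_pos'],s['eef_rot']])
cv2.imwrite("pics/w5.png",cv2.resize(im,None,fx=1.4,fy=1.4)[:,:,::-1])
E
```

```text
time: 10.75
tool_pos: [0.5488, 0.044, 0.1806]
eef_rot: [0.719, 0.694, 0.001, -0.0]
ft_force: [0.3, -0.2, -1.5]
opening: 0.0136
grasp_force: 29.9
time: 11.55
tool_pos: [0.5487, 0.0401, 0.1418]
eef_rot: [0.721, 0.692, 0.0, 0.0]
ft_force: [-0.4, -0.4, -0.8]
opening: 0.0134
grasp_force: 29.9
[0.54870984 0.04011663 0.14175559] [7.21460471e-01 6.92455434e-01 4.91718124e-04 1.36528666e-04]
```

View pics/w5.png

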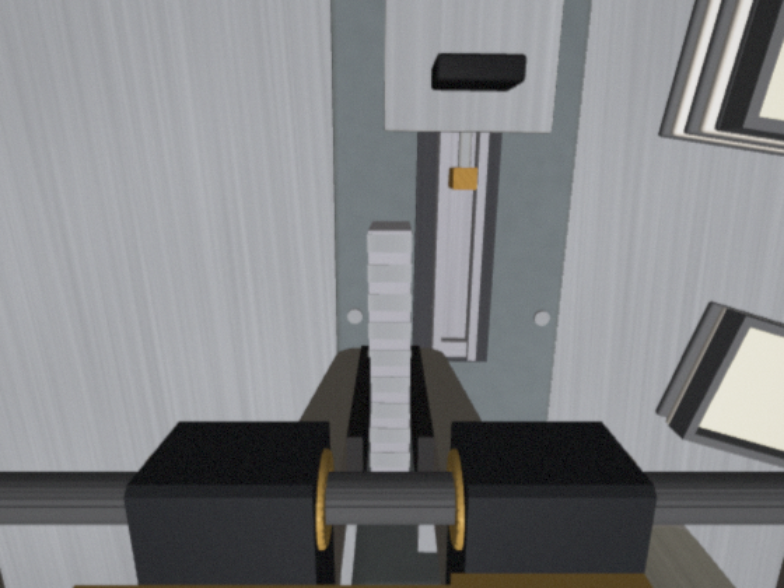

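The view shows the channel at columns 437..475, rows 130..360, the brass follower's face at about row 188, and the sill line at row 340. The strip's top runs from (368..411, 232) downward. Next I'll take intensity profiles across it.

```bash
python3 - <<'E'
from h import *
g=cv2.imread("pics/w5_raw.png"); gg=cv2.cvtColor(g,cv2.COLOR_BGR2GRAY).astype(int)
print("cols 294..354")
for r in(150,170,190,210,230): print(r,gg[r-1:r+2,294:356].mean(0).round().astype(int))
print("strip cols 258..300");
for r in(175,200,230): print(r,gg[r-1:r+2,258:300].mean(0).round().astype(int))
a=cv2.resize(g[85:265,285:360],None,fx=3.3,fy=3.3,interpolation=cv2.INTER_CUBIC)
cv2.imwrite("pics/z5.png",cv2.resize(a,None,fx=3 if 0 else 1,fy=1))
w=np.load("w.npy");pose=(w[:3],w[3:]);print("colsum follower", [int(x) for x in (g[110:145,325:338,2].astype(int)-g[110:145,325:338,0]).mean(1)])
E
```

```text
cols 294..354
150 [118 117 108  70  68  67  67  67  69  69  67  69  68  68  67  65  69  77
 111 168 173 173 173 173 171 169 167 170 173 175 172 174 170 172 173 174
 173 169 168 167 167 169 158 104  78 104 159 173 175 174 173 158  99  69
  67  64  67  65  65  68  79 110]
170 [141 113  84  72  71  65  66  67  67  69  67  68  68  69  67  67  76 101
 153 170 172 172 173 173 172 168 167 170 174 170 173 170 170 173 175 173
 169 168 169 167 168 157 101  80 110 168 173 173 173 172 154  86  68  65
  66  66  67  67  70  91 117 120]
190 [137 111  70  69  68  67  69  67  70  68  67  70  71  70  69  75  94 136
 169 172 172 173 172 173 168 168 170 170 167 169 169 169 171 173 173 169
 169 167 170 170 158  91  82 118 168 174 172 172 166 140  78  70  68  67
  67  68  70  77  99 119 121 123]
210 [119  86  71  70  69  69  70  69  73  69  69  70  70  68  71  82 121 166
 172 172 172 171 170 170 170 170 166 164 167 167 169 171 171 173 170 170
 169 169 171 155  88  83 121 167 171 171 171 163 126  77  67  68  68  67
  69  69  82 112 118 119 120 121]
230 [113  70  69  68  69  71  71  70  70  70  69  68  69  
[... 215 characters left out ...]
300
175 [121 121 121 129 152 170 171 169 167 167 165 165 164 166 165 166 166 166
 166 165 168 167 166 168 170 168 167 170 169 170 170 170 173 174 171 167
 144 115  79  70  69  64]
200 [119 120 121 124 142 168 170 168 168 168 168 166 167 167 168 169 167 168
 166 168 168 169 168 169 168 169 169 171 170 172 173 172 173 172 173 162
 128  95  71  69  67  68]
230 [122 118 122 120 126 145 166 166 166 165 164 166 166 164 164 163 165 164
 165 164 164 165 165 163 166 164 165 167 167 167 167 168 167 167 163 143
 113  70  69  68  69  71]
colsum follower [-3, -4, -4, -3, -3, -3, -3, -3, 0, 29, 92, 105, 106, 106, 106, 107, 106, 107, 106, 106, 106, 105, 106, 106, 99, 50, -1, -6, -6, -6, -7, -5, -6, -6, -6]
```

View pics/z5.png

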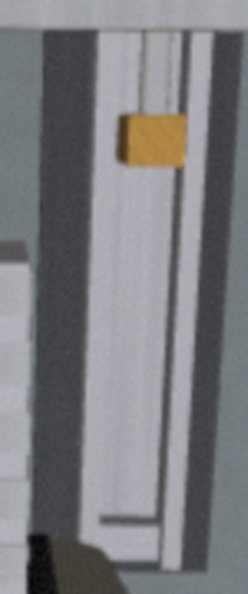

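The zoom shows the left wall's outer edge at the dark/light border and the right wall as a light band, with the sill at the bottom. The wall-to-wall width is about 33 px, which fits 27 mm. From this I can compute the channel's line in the tool frame.

```bash
python3 - <<'E'
from h import *
w=np.load("w.npy");pose=(w[:3],w[3:]);r=R.from_quat(w[3:])
L=[(312.2,150),(311.4,170),(310.6,190),(310.0,210),(309.2,230)];Rr=[(345.7,150),(344.5,170),(343.4,190),(342.1,210),(340.8,230)]
def f(ps,z,n): 
    q=np.array([r.inv().apply(at("wrist",p,z,pose)-w[:3]) for p in ps]); c=np.polyfit(q[:,0],q[:,1],1); print(n,c.round(4),q[[0,-1],:2].round(4)); return c
l=f(L,.05,'L');rr=f(Rr,.05,'R');print("width mm",(rr-l)*1000,"mid",(l+rr)/2)
st=f([(278.4,175),(278.1,200),(278.3,230)],.179,'strip')
# machine base edges at z .024 (1.4x pixels)
f(np.array([(333,50),(336,310)])/1.4,.024,'baseL'); f(np.array([(588,50),(563,310)])/1.4,.024,'baseR')
# follower face top (z .0605) row ~134.5, strip +y end, sill
for n,p,z in(("fol",(331,135.2),.0605),("fol low",(331,136),.0375),("stripend",(278,165.5),.179),("sill",(324,242.5),.044),("tab mid",(342,51),.09),("coverL",(275.5,93),.072),("coverR",(393.5,94),.072)):
    print(n,(r.inv().apply(at("wrist",p,z,pose)-w[:3])).round(4),at("wrist",p,z,pose).round(4))
E
```

```text
L [0.0126 0.0266] [[ 0.0483  0.0272]
 [-0.0199  0.0263]]
R [0.0117 0.0539] [[ 0.0483  0.0544]
 [-0.0199  0.0536]]
width mm [-0.8821465  27.30545296] mid [0.01214    0.04021147]
strip [ 0.002  -0.0004] [[ 0.0487 -0.0003]
 [ 0.0223 -0.0003]]
baseL [ 0.0184 -0.0358] [[ 0.1381 -0.0332]
 [-0.0199 -0.0361]]
baseR [-0.0004  0.1154] [[ 0.138   0.1153]
 [-0.0201  0.1154]]
fol [0.0606 0.0405 0.0813] [0.5917 0.099  0.0605]
fol low [0.0588 0.0439 0.1043] [0.595  0.0971 0.0375]
stripend [ 0.0531 -0.0005 -0.0372] [0.5504 0.0932 0.179 ]
sill [-0.0336  0.0403  0.0978] [0.5877 0.005  0.044 ]
tab mid [0.1157 0.0412 0.0519] [0.5947 0.154  0.09  ]
coverL [ 0.0909 -0.0023  0.0698] [0.5502 0.131  0.072 ]
coverR [0.0901 0.0827 0.0699] [0.6351 0.1268 0.072 ]
```

Wall-to-wall comes to 27.3 mm against 27 expected, and sill to follower is 94 mm against 95. The strip needs +4.06 cm along tool y and a 0.011 rad turn. I'll go to just above the walls and measure again there.

```bash
python3 -m handwheel '[[-0.3,2,0,0,0,0.005],[-0.3,4.06,2,0,0,0.011],[-0.3,4.06,5,0,0,0.011],[-0.3,4.06,8,0,0,0.011],[-0.3,4.06,9.3,0,0,0.011],[-0.3,4.06,9.7,0,0,0.011],[-0.3,4.06,9.7,0,0,0.011],[-0.3,4.06,9.7,0,0,0.011]]'
python3 - <<'E'
from h import *
s=state();print(s['tool_pos'],s['eef_rot'])
im=get_image("wrist");cv2.imwrite("pics/w6_raw.png",im[:,:,::-1]);np.save("w.npy",np.r_[s['tool_pos'],s['eef_rot']])
cv2.imwrite("pics/w6.png",cv2.resize(im[30:280,190:370],None,fx=2.4,fy=2.4,interpolation=cv2.INTER_CUBIC)[:,:,::-1])
gg=im.mean(2).round().astype(int)
for r in(100,105,110,130,150,170,190): print(r,gg[r,250:312])
E
```

```text
time: 12.4
tool_pos: [0.5899, 0.0354, 0.0456]
eef_rot: [0.725, 0.688, 0.001, 0.001]
ft_force: [0.4, -0.5, -0.6]
opening: 0.0135
grasp_force: 29.9
[0.58994026 0.03535711 0.0455789 ] [7.25276656e-01 6.88456553e-01 9.58396744e-04 6.54478804e-04]
100 [116 181 187 186 187 188 187 187 189 180 152 129 184 186 189 185 182 181
 180 175 141 150 166 177 181 179 181 178 179 179 173 163 150 150 182 184
 184 183 183 183 183 176 140 151 183 189 188 187 190 189 188 187 172 102
  80  75  74  75  71  74  76  74]
105 [106 162 185 189 188 188 189 188 187 181 151 127 183 187 189 183 181 183
 180 174 141 148 167 177 178 181 178 179 181 179 175 165 149 147 182 182
 186 183 180 181 184 175 139 150 185 187 189 188 187 189 187 185 168  91
  74  72  76  73  75  71  73  72]
110 [105 164 186 188 189 188 189 188 188 181 151 126 182 187 187 187 184 182
 181 172 137 146 165 179 179 181 180 181 181 180 176 164 150 153 183 185
 186 184 181 181 183 172 129 155 186 188 187 187 189 188 189 186 167  90
  76  73  72  74  73  74  69  69]
130 [ 81 129 180 187 187 186 189 187 187 187 174 122 149 126 128 128 133 134
 135 133 
[... 241 characters left out ...]
85 180
 182 184 189 188 184 187 189 187 186 185 187 187 189 187 189 183 186 183
 181 182 181 185 185 168 131 181 188 187 188 187 184 186 185 171 108  75
  76  77  72  70  72  69  72  72]
170 [ 74  94 143 184 185 189 190 187 188 185 178 150 164 182 184 183 177 177
 179 178 177 180 177 183 180 179 179 180 178 179 180 178 178 180 180 183
 183 185 180 184 184 186 185 185 184 185 187 188 187 187 187 168  91  75
  72  72  73  73  72  71  72  69]
190 [ 76  85 129 182 184 187 189 186 188 188 183 163 150 180 182 180 180 176
 177 177 175 178 175 179 178 176 179 178 178 180 178 180 181 180 180 183
 182 183 184 185 184 185 184 186 184 186 188 188 186 183 175 129  81  75
  74  72  75  73  71  73  73  72]
```

View pics/w6.png

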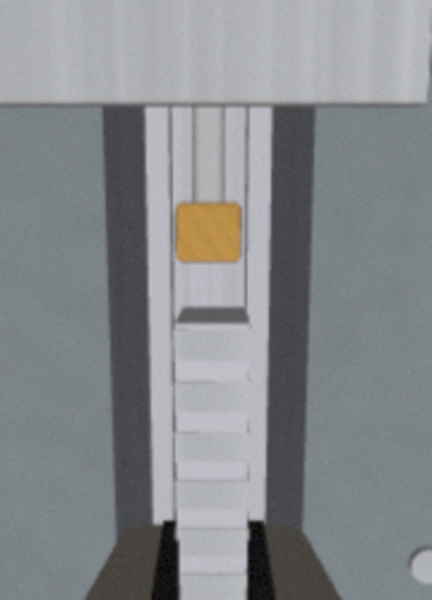

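The strip, at crop columns 176..249, sits between the walls' outer edges at 145..272 and parallel to them. The channel is about 0.6 mm to -y of the tool, and the follower face is at crop row 262. I'll shift 0.6 mm and lower gently between the walls.

```bash
python3 -m handwheel '[[0,-0.06,0,0,0,0],[0,-0.06,0.1,0,0,0],[0,-0.06,0.25,0,0,0],[0,-0.06,0.4,0,0,0],[0,-0.06,0.55,0,0,0],[0,-0.06,0.65,0,0,0],[0,-0.06,0.75,0,0,0],[0,-0.06,0.75,0,0,0]]'
```

```text
time: 13.25
tool_pos: [0.5882, 0.0353, 0.0365]
eef_rot: [0.725, 0.688, -0.0, -0.0]
ft_force: [0.4, 0.7, -1.1]
opening: 0.0137
grasp_force: 29.9
```

```bash
python3 -m handwheel '[[0.2,0,-0.1,0,0,0],[0.4,0,-0.1,0,0,0],[0.55,0,-0.1,0,0,0],[0.7,0,-0.1,0,0,0],[0.8,0,-0.1,0,0,0],[0.9,0,-0.1,0,0,0],[0.9,0,-0.1,0,0,0],[0.9,0,-0.1,0,0,0]]';python3 -m handwheel '[[0.1,0,0,0,0,0],[0.2,0,0,0,0,0],[0.3,0,0,0,0,0],[0.3,0,0,0,0,0],[0.3,0,0,0,0,0],[0.3,0,0,0,0,0],[0.3,0,0,0,0,0],[0.3,0,0,0,0,0]]'
```

```text
time: 14.05
tool_pos: [0.5887, 0.0443, 0.0378]
eef_rot: [0.725, 0.688, 0.0, 0.0]
ft_force: [0.6, 0.1, -0.4]
opening: 0.0136
grasp_force: 29.9
time: 14.85
tool_pos: [0.5889, 0.0472, 0.0378]
eef_rot: [0.725, 0.688, -0.0, 0.0]
ft_force: [-0.1, -3.4, 0.5]
opening: 0.0137
grasp_force: 29.9
```

The follower is touched at 3.4 N, with first contact near y≈0.0458. I'll push on to 18 mm of follower travel.

```bash
python3 -m handwheel '[[0.15,0,0,0,0,0],[0.3,0,0,0,0,0],[0.45,0,0,0,0,0],[0.6,0,0,0,0,0],[0.75,0,0,0,0,0],[0.85,0,0,0,0,0],[0.9,0,0,0,0,0],[0.9,0,0,0,0,0]]';python3 -m handwheel '[[0.15,0,0,0,0,0],[0.3,0,0,0,0,0],[0.45,0,0,0,0,0],[0.6,0,0,0,0,0],[0.7,0,0,0,0,0],[0.75,0,0,0,0,0],[0.75,0,0,0,0,0],[0.75,0,0,0,0,0]]'
```

```text
time: 15.65
tool_pos: [0.5894, 0.0559, 0.0378]
eef_rot: [0.725, 0.688, -0.0, 0.0]
ft_force: [-0.3, -5.3, 1.1]
opening: 0.0138
grasp_force: 29.9
time: 16.45
tool_pos: [0.5897, 0.0623, 0.0378]
eef_rot: [0.726, 0.688, -0.001, 0.001]
ft_force: [-0.4, -8.3, 0.5]
opening: 0.0137
grasp_force: 29.9
```

```bash
python3 -m handwheel '[[0.1,0,0,0,0,0],[0.15,0,0,0,0,0],[0.15,0,0,0,0,0],[0.15,0,0.1,0,0,0],[0.15,0,0.2,0,0,0],[0.15,0,0.3,0,0,0],[0.15,0,0.35,0,0,0],[0.15,0,0.35,0,0,0]]'
```

```text
time: 17.25
tool_pos: [0.5903, 0.0637, 0.0347]
eef_rot: [0.726, 0.688, -0.0, 0.001]
ft_force: [-0.2, -7.0, 3.3]
opening: 0.0136
grasp_force: 29.9
```

```bash
python3 -m handwheel '[[0,0,0.1,0,0,0],[0,0,0.2,0,0,0],[0,0,0.3,0,0,0],[0,0,0.4,0,0,0],[0,0,0.4,0,0,0],[0,0,0.4,0,0,0],[0,0,0.4,0,0,0],[0,0,0.4,0,0,0]]'
```

```text
time: 18.05
tool_pos: [0.5905, 0.0636, 0.0308]
eef_rot: [0.726, 0.688, -0.0, 0.001]
ft_force: [-0.1, -7.4, 3.0]
opening: 0.0135
grasp_force: 29.9
```

```bash
python3 -m handwheel '[[0,0,0.1,0,0,0],[0,0,0.2,0,0,0],[0,0,0.25,0,0,0],[0,0,0.3,0,0,0],[0,0,0.3,0,0,0],[0,0,0.3,0,0,0],[0,0,0.3,0,0,0],[0,0,0.3,0,0,0]]'
```

```text
time: 18.85
tool_pos: [0.5906, 0.0636, 0.0278]
eef_rot: [0.726, 0.688, 0.0, 0.001]
ft_force: [-0.4, -7.4, 2.8]
opening: 0.0137
grasp_force: 29.9
```

```bash
python3 -m handwheel '[[0,0,0.05,0,0,0],[0,0,0.1,0,0,0],[-0.05,0,0.1,0,0,0],[-0.1,0,0.1,0,0,0],[-0.15,0,0.1,0,0,0],[-0.2,0,0.1,0,0,0],[-0.25,0,0.1,0,0,0],[-0.25,0,0.1,0,0,0]]'
```

```text
time: 19.65
tool_pos: [0.5907, 0.0627, 0.0272]
eef_rot: [0.725, 0.688, 0.001, 0.001]
ft_force: [-0.1, -4.2, 5.3]
opening: 0.0134
grasp_force: 29.9
```

```bash
python3 -m handwheel '[[0,0,0,0,0,0],[0,0,0,0,0,0],[0,0,0,0,0,0],[0,0,0,0,0,0],[0,0,-0.3,0,0,0],[0,0,-2,0,0,0],[0,0,-6,0,0,0],[0,0,-10,0,0,0]]' 3.5
python3 - <<'E'
from h import *
s=state();pose=(s['tool_pos'],s['eef_rot']);print(pose,s['opening'],s['grasp_force'])
im=get_image("wrist");cv2.imwrite("pics/w7_raw.png",im[:,:,::-1])
cv2.imwrite("pics/w7.png",cv2.resize(im,None,fx=1.4,fy=1.4)[:,:,::-1])
b=(im[...,0].astype(int)-im[...,2]); ys,xs=np.where(b[:200]>60)
if len(ys): print("brass rows",ys.min(),ys.max(),"cols",xs.min(),xs.max(), at("wrist",(xs.mean(),ys.max()),.0605,pose))
gg=im.mean(2).round().astype(int); c=int(xs.mean()); print("col",c,gg[ys.max():ys.max()+16,c])
E
```

```text
time: 20.45
tool_pos: [0.5893, 0.0625, 0.1281]
eef_rot: [0.726, 0.688, -0.0, -0.0]
ft_force: [0.5, -0.3, -0.1]
opening: 0.0347
grasp_force: 0.0
(array([0.58934575, 0.06246417, 0.12805101]), array([ 7.25509702e-01,  6.88211772e-01, -4.74881286e-04, -6.12147382e-05])) 0.03472997634988931 0.0
brass rows 132 148 cols 271 288 [0.59267421 0.11432823 0.0605    ]
col 279 [125 146 176 177 173 172 172 174 171 171 176 180 189 187 187 189]
```

After release the follower face stands about 15.3 mm back from its rest position. That is exactly where a strip seated against the sill holds it, and the TCP height at release fits the floor. Next is the cover: shut fingers behind the tab, pushing along -x of the tool.

```bash
python3 -c "
from h import *
go([.5955,.181,.055],-.049)"
```

```text
rows shift [11.83 -0.55  8.02] turn z -0.0044 t 20.5 tilt [ 0.0098  0.0023 -0.9999]
```

```bash
python3 -m handwheel '[[3,0,0,0,0,0],[7,0,0,0,0,0],[10,-0.2,0,0,0,0],[11.8,-0.2,0,0,0,0],[11.8,-0.2,0,0,0,0],[11.8,-0.2,0,0,0,0],[11.8,-0.2,0,0,0,0],[11.8,-0.2,0,0,0,0]]' 0
python3 -c "
from h import *
go([.5955,.181,.055],-.049)"
```

```text
time: 21.3
tool_pos: [0.5941, 0.1786, 0.1265]
eef_rot: [0.726, 0.687, -0.0, 0.0]
ft_force: [0.8, 0.0, -0.4]
opening: 0.0005
grasp_force: 0.0
rows shift [0.25 0.12 7.15] turn z -0.0061 t 21.3 tilt [ 2.e-04 -4.e-04 -1.e+00]
```

```bash
python3 -m handwheel '[[0.3,0.1,2,0,0,0],[0.3,0.1,4,0,0,0],[0.3,0.1,5.5,0,0,0],[0.3,0.1,6.3,0,0,0],[0.3,0.1,6.7,0,0,0],[0.3,0.1,7,0,0,0],[0.3,0.1,7,0,0,0],[0.3,0.1,7,0,0,0]]'
python3 -m handwheel '[[-0.2,0,0,0,0,0],[-0.4,0,0,0,0,0],[-0.6,0,0,0,0,0],[-0.8,0,0,0,0,0],[-1,0,0,0,0,0],[-1.2,0,0,0,0,0],[-1.4,0,0,0,0,0],[-1.4,0,0,0,0,0]]'
```

```text
time: 22.1
tool_pos: [0.5954, 0.1838, 0.0568]
eef_rot: [0.725, 0.688, 0.0, 0.0]
ft_force: [-0.7, -0.0, 0.8]
opening: 0.0006
grasp_force: 0.0
time: 22.9
tool_pos: [0.5943, 0.1698, 0.0563]
eef_rot: [0.725, 0.688, 0.0, -0.0]
ft_force: [-0.2, -0.1, -0.0]
opening: 0.0005
grasp_force: 0.1
```

```bash
python3 -m handwheel '[[-0.3,0,0,0,0,0],[-0.6,0,0,0,0,0],[-0.9,0,0,0,0,0],[-1.2,0,0,0,0,0],[-1.6,0,0,0,0,0],[-2,0,0,0,0,0],[-2.4,0,0,0,0,0],[-2.8,0,0,0,0,0]]'
```

```text
time: 23.7
tool_pos: [0.5928, 0.1414, 0.0562]
eef_rot: [0.725, 0.688, 0.0, -0.0]
ft_force: [0.7, 3.2, -0.1]
opening: 0.0003
grasp_force: 1.6
```

```bash
python3 -m handwheel '[[-0.5,0,0,0,0,0],[-1.1,0,0,0,0,0],[-1.7,0,0,0,0,0],[-2.3,0,0,0,0,0],[-2.9,0,0,0,0,0],[-3.5,0,0,0,0,0],[-4.1,0,0,0,0,0],[-4.5,0,0,0,0,0]]';python3 -m handwheel '[[-0.2,0,0,0,0,0],[-0.4,0,0,0,0,0],[-0.6,0,0,0,0,0],[-0.8,0,0,0,0,0],[-1,0,0,0,0,0],[-1.2,0,0,0,0,0],[-1.2,0,0,0,0,0],[-1.2,0,0,0,0,0]]'
```

```text
time: 24.5
tool_pos: [0.5904, 0.096, 0.0562]
eef_rot: [0.725, 0.688, -0.0, 0.0]
ft_force: [1.1, 3.3, -0.2]
opening: 0.0006
grasp_force: 1.6
time: 25.3
tool_pos: [0.5901, 0.0912, 0.0563]
eef_rot: [0.724, 0.69, 0.002, -0.002]
ft_force: [1.3, 13.3, -0.4]
opening: 0.0005
grasp_force: 6.9
```

```bash
python3 -m handwheel '[[1,0,0,0,0,0],[2.2,0,-1,0,0,0],[2.2,0,-5,0,0,0],[2.2,0,-9,0,0,0],[2.2,0,-12,0,0,0],[2.2,0,-12,0,0,0],[2.2,0,-12,0,0,0],[2.2,0,-12,0,0,0]]'
python3 - <<'E'
from h import *
s=state();pose=(s['tool_pos'],s['eef_rot']);print(pose[0],s['ft_force'])
im=get_image("wrist");cv2.imwrite("pics/w8_raw.png",im[:,:,::-1]);gg=im.astype(int).mean(2)
ex=np.array([.9988,-.049,0]);ey=np.array([.049,.9988,0]);O=np.array([.5945,.154,0])  # tab at start
for dx in(-.033,0,.033):
    ys=np.arange(.0,-.18,-.003); P=[O+dx*ex+y*ey+[0,0,.072] for y in ys]; uv=proj("wrist",P,pose)
    print(dx,[(int(y*1000),int(gg[int(round(v)),int(round(u))])) if 0<=v<420 and 0<=u<560 else None for y,(u,v) in zip(ys,uv)])
E
```

```text
time: 26.1
tool_pos: [0.5901, 0.1066, 0.1754]
eef_rot: [0.725, 0.688, -0.001, -0.0]
ft_force: [0.5, -0.1, -0.1]
opening: 0.0007
grasp_force: 0.0
[0.5901374  0.10657115 0.17535936] [ 0.52449549 -0.12945805 -0.14800778]
-0.033 [(0, 171), (-3, 169), (-6, 171), (-9, 169), (-12, 168), (-15, 171), (-18, 169), (-21, 170), (-24, 171), (-27, 169), (-30, 170), (-33, 167), (-36, 170), (-39, 171), (-42, 168), (-45, 167), (-48, 167), (-51, 171), (-54, 170), (-57, 169), (-60, 168), (-63, 167), (-66, 168), (-69, 169), (-72, 166), (-75, 167), (-78, 171), (-81, 165), (-84, 166), (-87, 167), (-90, 166), (-93, 167), (-96, 166), (-99, 166), (-102, 166), (-105, 118), (-108, 94), (-111, 60), (-114, 65), (-117, 62), (-120, 61), (-123, 62), (-126, 59), (-129, 59), (-132, 64), (-135, 66), (-138, 58), (-141, 54), (-144, 15), (-147, 24), (-150, 10), (-153, 17), (-156, 19), (-159, 12), (-162, 15), (-165, 27), (-168, 19), (-171, 20), (-174, 25), (-177, 16)]
0 [(0, 173), (-3, 173), (-6, 172), (-9, 172), (-12, 172), (-15, 172), (-18, 171), (-21, 172), (-24, 173), (-27, 173), (-30, 173), (-33, 171), (-36, 172), (-3
[... 578 characters left out ...]
(-6, 173), (-9, 170), (-12, 171), (-15, 170), (-18, 171), (-21, 172), (-24, 169), (-27, 172), (-30, 174), (-33, 173), (-36, 170), (-39, 172), (-42, 170), (-45, 174), (-48, 174), (-51, 172), (-54, 173), (-57, 171), (-60, 172), (-63, 173), (-66, 174), (-69, 171), (-72, 171), (-75, 170), (-78, 170), (-81, 171), (-84, 169), (-87, 171), (-90, 167), (-93, 169), (-96, 167), (-99, 168), (-102, 164), (-105, 124), (-108, 122), (-111, 126), (-114, 122), (-117, 121), (-120, 119), (-123, 83), (-126, 64), (-129, 63), (-132, 63), (-135, 62), (-138, 64), (-141, 54), (-144, 20), (-147, 16), (-150, 15), (-153, 23), (-156, 19), (-159, 16), (-162, 21), (-165, 19), (-168, 16), (-171, 18), (-174, 19), (-177, 15)]
```

The cover's front edge and the tab both measure about 80 mm of travel, so something stopped it about 10 mm short. The likely cause is the strip's sill end standing slightly proud. I'll feel the top of the strip's sill end with the shut fingertips, expecting tips at 64 mm, which is TCP 0.039.

```bash
python3 -c "
from h import *
go([.5884,.022,.048],-.052)"
python3 -m handwheel '[[-3,0.2,0,0,0,0],[-7,0.2,0,0,0,0],[-8.5,0.2,2,0,0,0],[-8.5,0.2,6,0,0,0],[-8.5,0.2,10,0,0,0],[-8.5,0.2,12,0,0,0],[-8.5,0.2,12.5,0,0,0],[-8.5,0.2,12.5,0,0,0]]'
```

```text
rows shift [-8.44  0.3  12.72] turn z -0.0003 t 26.15 tilt [-0.0021 -0.0011 -1.    ]
time: 26.95
tool_pos: [0.5878, 0.0213, 0.0502]
eef_rot: [0.725, 0.688, -0.001, -0.0]
ft_force: [0.2, -1.1, -0.1]
opening: 0.0001
grasp_force: 0.0
```

```bash
python3 -m handwheel '[[0,0,0.1,0,0,0],[0,0,0.2,0,0,0],[0,0,0.3,0,0,0],[0,0,0.4,0,0,0],[0,0,0.5,0,0,0],[0,0,0.6,0,0,0],[0,0,0.65,0,0,0],[0,0,0.65,0,0,0]]';python3 -m handwheel '[[0,0,0.1,0,0,0],[0,0,0.2,0,0,0],[0,0,0.3,0,0,0],[0,0,0.3,0,0,0],[0,0,0.3,0,0,0],[0,0,0.3,0,0,0],[0,0,0.3,0,0,0],[0,0,0.3,0,0,0]]'
```

```text
time: 27.75
tool_pos: [0.5885, 0.0219, 0.0446]
eef_rot: [0.725, 0.688, -0.0, -0.0]
ft_force: [0.4, -0.3, -0.6]
opening: 0.0004
grasp_force: 0.0
time: 28.55
tool_pos: [0.5886, 0.0219, 0.0418]
eef_rot: [0.725, 0.688, 0.0, 0.0]
ft_force: [0.2, 0.4, -0.1]
opening: 0.0005
grasp_force: 0.0
```

```bash
python3 -m handwheel '[[0,0,0.05,0,0,0],[0,0,0.1,0,0,0],[0,0,0.15,0,0,0],[0,0,0.15,0,0,0],[0,0,0.15,0,0,0],[0,0,0.15,0,0,0],[0,0,0.15,0,0,0],[0,0,0.15,0,0,0]]';python3 -m handwheel '[[0,0,0.05,0,0,0],[0,0,0.1,0,0,0],[0,0,0.15,0,0,0],[0,0,0.2,0,0,0],[0,0,0.2,0,0,0],[0,0,0.2,0,0,0],[0,0,0.2,0,0,0],[0,0,0.2,0,0,0]]'
```

```text
time: 29.35
tool_pos: [0.5886, 0.0219, 0.0402]
eef_rot: [0.725, 0.688, 0.0, 0.0]
ft_force: [0.2, 0.6, 0.6]
opening: 0.0005
grasp_force: 0.0
time: 30.15
tool_pos: [0.589, 0.0218, 0.0387]
eef_rot: [0.725, 0.688, 0.0, 0.0]
ft_force: [-0.9, 0.5, 5.6]
opening: 0.0003
grasp_force: 2.7
```

The strip's top at the sill end is felt at tip height 63.9 mm, so it lies flat. I'll go back behind the tab and push again, watching the force.

```bash
python3 -m handwheel '[[0,0,-2,0,0,0],[0,0,-6,0,0,0],[0,0,-9,0,0,0],[4,0,-9,0,0,0],[8,0,-9,0,0,0],[8.2,0,-9,0,0,0],[8.2,0,-7,0,0,0],[8.2,0,-4,0,0,0]]'
python3 -m handwheel '[[0,0,1,0,0,0],[0,0,2,0,0,0],[0,0,2.3,0,0,0],[0,0,2.3,0,0,0],[-0.2,0,2.3,0,0,0],[-0.4,0,2.3,0,0,0],[-0.6,0,2.3,0,0,0],[-0.8,0,2.3,0,0,0]]'
python3 -m handwheel '[[-0.1,0,0,0,0,0],[-0.2,0,0,0,0,0],[-0.3,0,0,0,0,0],[-0.4,0,0,0,0,0],[-0.5,0,0,0,0,0],[-0.6,0,0,0,0,0],[-0.6,0,0,0,0,0],[-0.6,0,0,0,0,0]]'
```

```text
time: 30.95
tool_pos: [0.594, 0.1042, 0.0788]
eef_rot: [0.725, 0.689, 0.001, 0.001]
ft_force: [-0.4, 0.1, 0.4]
opening: 0.0005
grasp_force: 0.0
time: 31.75
tool_pos: [0.5926, 0.0956, 0.0556]
eef_rot: [0.725, 0.688, 0.0, 0.0]
ft_force: [0.2, 0.4, 0.5]
opening: 0.0003
grasp_force: 0.0
time: 32.55
tool_pos: [0.5922, 0.0911, 0.0552]
eef_rot: [0.725, 0.689, 0.0, -0.0]
ft_force: [0.4, 4.9, -0.3]
opening: 0.0006
grasp_force: 2.4
```

```bash
python3 -m handwheel '[[-0.1,0,0,0,0,0],[-0.2,0,0,0,0,0],[-0.3,0,0,0,0,0],[-0.4,0,0,0,0,0],[-0.5,0,0,0,0,0],[-0.6,0,0,0,0,0],[-0.7,0,0,0,0,0],[-0.8,0,0,0,0,0]]'
```

```text
time: 33.35
tool_pos: [0.5921, 0.0911, 0.0554]
eef_rot: [0.723, 0.69, 0.004, -0.004]
ft_force: [1.5, 20.8, -0.7]
opening: 0.0002
grasp_force: 10.2
```

It is rigid at the same spot under 20 N. The strip is flat, so this looks like the joint's end stop, with the cover not having started at 0. I can settle that by pushing the cover back from the tab's other face to find the total travel: 90 mm means it was shut.

```bash
python3 -m handwheel '[[1,0,0,0,0,0],[1.8,0,-1,0,0,0],[1.8,0,-5,0,0,0],[-1.5,0,-6,0,0,0],[-3.2,0,-6,0,0,0],[-3.2,0,-5,0,0,0],[-3.2,0,-2,0,0,0],[-3.2,0,0,0,0,0]]'
python3 -m handwheel '[[0,0,0,0,0,0],[0.3,0,0,0,0,0],[0.6,0,0,0,0,0],[0.9,0,0,0,0,0],[1.2,0,0,0,0,0],[1.5,0,0,0,0,0],[1.8,0,0,0,0,0],[2.1,0,0,0,0,0]]'
```

```text
time: 34.15
tool_pos: [0.5882, 0.0505, 0.0521]
eef_rot: [0.725, 0.688, -0.001, -0.001]
ft_force: [0.0, 0.1, -0.3]
opening: 0.0006
grasp_force: 0.0
time: 34.95
tool_pos: [0.5917, 0.0706, 0.0557]
eef_rot: [0.725, 0.688, 0.0, 0.001]
ft_force: [1.1, -3.2, 2.9]
opening: 0.0006
grasp_force: 1.6
```

```bash
python3 -m handwheel '[[0.6,0,0,0,0,0],[1.3,0,0,0,0,0],[2,0,0,0,0,0],[2.8,0,0,0,0,0],[3.6,0,0,0,0,0],[4.4,0,0,0,0,0],[5.2,0,0,0,0,0],[5.8,0,0,0,0,0]]'
python3 -m handwheel '[[0.2,0,0,0,0,0],[0.4,0,0,0,0,0],[0.6,0,0,0,0,0],[0.8,0,0,0,0,0],[1,0,0,0,0,0],[1.2,0,0,0,0,0],[1.2,0,0,0,0,0],[1.2,0,0,0,0,0]]'
python3 -m handwheel '[[0.2,0,0,0,0,0],[0.4,0,0,0,0,0],[0.6,0,0,0,0,0],[0.8,0,0,0,0,0],[1,0,0,0,0,0],[1.0,0,0,0,0,0],[1.0,0,0,0,0,0],[1.0,0,0,0,0,0]]'
```

```text
time: 35.75
tool_pos: [0.5942, 0.1297, 0.0551]
eef_rot: [0.725, 0.689, 0.0, -0.0]
ft_force: [1.8, -4.4, 0.9]
opening: 0.0008
grasp_force: 1.7
time: 36.55
tool_pos: [0.5944, 0.1412, 0.0551]
eef_rot: [0.725, 0.689, -0.0, -0.0]
ft_force: [0.7, -1.6, -0.6]
opening: 0.0008
grasp_force: 0.8
time: 37.35
tool_pos: [0.5948, 0.1489, 0.0551]
eef_rot: [0.726, 0.688, -0.001, 0.0]
ft_force: [-0.5, -5.9, 0.4]
opening: 0.0004
grasp_force: 3.2
```

The back stop is at tool y≈0.149. The tab middle therefore travels 0.075 → 0.165, a full 90 mm, so 0.0911 was fully shut. I'll re-shut the cover.

```bash
python3 -m handwheel '[[-0.8,0,0,0,0,0],[-0.8,0,-2.5,0,0,0],[-0.8,0,-6,0,0,0],[2.5,0,-6,0,0,0],[4.6,0,-6,0,0,0],[4.6,0,-5,0,0,0],[4.6,0,-2,0,0,0],[4.6,0,0,0,0,0]]'
python3 -m handwheel '[[0,0,0,0,0,0],[-0.3,0,0,0,0,0],[-0.7,0,0,0,0,0],[-1.2,0,0,0,0,0],[-1.7,0,0,0,0,0],[-2.3,0,0,0,0,0],[-2.9,0,0,0,0,0],[-3.5,0,0,0,0,0]]'
python3 -m handwheel '[[-0.6,0,0,0,0,0],[-1.2,0,0,0,0,0],[-1.8,0,0,0,0,0],[-2.4,0,0,0,0,0],[-3,0,0,0,0,0],[-3.6,0,0,0,0,0],[-4.2,0,0,0,0,0],[-4.8,0,0,0,0,0]]'
```

```text
time: 38.15
tool_pos: [0.5965, 0.1963, 0.0533]
eef_rot: [0.725, 0.689, -0.001, -0.001]
ft_force: [0.1, 0.2, -0.5]
opening: 0.0004
grasp_force: 0.0
time: 38.95
tool_pos: [0.5964, 0.162, 0.0558]
eef_rot: [0.725, 0.689, 0.001, 0.0]
ft_force: [0.0, 4.1, 3.4]
opening: 0.0006
grasp_force: 1.7
time: 39.75
tool_pos: [0.5935, 0.1132, 0.0553]
eef_rot: [0.725, 0.688, 0.0, 0.0]
ft_force: [2.1, 3.7, 1.3]
opening: 0.0006
grasp_force: 1.7
```

```bash
python3 -m handwheel '[[-0.5,0,0,0,0,0],[-1,0,0,0,0,0],[-1.5,0,0,0,0,0],[-1.9,0,0,0,0,0],[-2.2,0,0,0,0,0],[-2.4,0,0,0,0,0],[-2.6,0,0,0,0,0],[-2.7,0,0,0,0,0]]'
python3 -m handwheel '[[0.3,0,0,0,0,0],[1,0,0,0,0,0],[1.8,0,-1,0,0,0],[1.8,0,-4,0,0,0],[1.8,0,-8,0,0,0],[1.8,0,-11,0,0,0],[1.8,0,-11,0,0,0],[1.8,0,-11,0,0,0]]'
python3 - <<'E'
from h import *
s=state();pose=(s['tool_pos'],s['eef_rot']);print(pose[0])
im=get_image("wrist");gg=im.astype(int).mean(2)
ex=np.array([.9988,-.049,0]);ey=np.array([.049,.9988,0]);O=np.array([.5945,.154,0])
ys=np.arange(-.09,-.13,-.003); uv=proj("wrist",[O+.033*ex+y*ey+[0,0,.072] for y in ys],pose)
print([(int(y*1000),int(gg[int(v),int(u)])) for y,(u,v) in zip(ys,uv)])
E
```

```text
time: 40.55
tool_pos: [0.5921, 0.0911, 0.0552]
eef_rot: [0.724, 0.689, 0.002, -0.002]
ft_force: [2.8, 12.4, 0.5]
opening: 0.0005
grasp_force: 6.1
time: 41.35
tool_pos: [0.5927, 0.1047, 0.1658]
eef_rot: [0.725, 0.688, 0.0, 0.0]
ft_force: [-0.0, -0.4, -1.1]
opening: 0.0005
grasp_force: 0.0
[0.59265379 0.10468304 0.16583662]
[(-90, 170), (-93, 168), (-96, 170), (-99, 170), (-102, 169), (-105, 132), (-108, 119), (-111, 117), (-114, 76), (-117, 63), (-120, 63), (-123, 61), (-126, 62), (-129, 61)]
```

The cover is back at its stop at the same place (0.0911, 12 N), and the arm is clear of everything.

```bash
python3 -c "
from plant import *
print(hand_in())"
```

```text
the job is handed in; nothing more can be done
None
```

The strip lies flat in the channel behind the sill and the cover rail is shut to its hard stop. I handed the job in at about 41 s, and the hand-in gave no verdict back.

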